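Clip the glass lapping plate into its holder

ROBOT

A 7-joint arm with a two-finger parallel gripper is mounted at the origin on the work surface. World frame = base frame: x ahead of the robot, y to its left, z up, the work surface at z = 0. Lengths are in m, angles in rad, forces in N, time in s.
With the tool pointing down it reaches from about 0.425 to 0.875 m from the base axis. Payload 4.7 kg.
Tool frame: the origin (TCP) lies on the centre line of the jaws, within the pads' length; the fingertips stand ahead of it and the grasp point (between the pads) lies 2 mm behind it (nose_length is the z of the fingertips in the tool frame, in m); z points along the fingers, y is the line along which they close (so a half turn about z gives the same grasp; the last joint's range is limited). The gripper opens to 87 mm and grips with 3 to 60 N. Pads are 19 mm wide; open, the fingers measure 117 mm over their backs; the gripper's body (75 mm by 190 mm) begins 51 mm behind the grasp point.
Start: joints at [-1.263, 0.321, -0.07, 1.45, 0.023, 1.371, -0.057], TCP at [0.188, 0.622, 0.24] pointing down, gripper open.
Joint ranges: [-2.86, 2.86], [-0.3, 2.09], [-1.38, 1.24], [0.06, 2.45], [-1.56, 4.7], [0.09, 2.05], [-2.69, 2.69]. Speed limits (rad/s): [2.57, 2.57, 3.14, 3.14, 3.14, 3.14, 3.14].

INTERFACE

Orientations are given as a rotation vector (axis times angle).
In Python, from bench import * gives the robot as it stands.
- The arm moves only by the tool send_rows, never from a script. Its arguments are lists of equal length, an entry for each row: "xyz": the shift along the tool's x, y, z in mm, a list of three; "dr": the turn, a rotation vector about the tool's x, y, z in rad, a list of three. A call has exactly 10 rows; each row is the pose to reach, as a shift and turn from the pose commanded when the call began, along the tool's axes at that moment; what a row does not reach only later rows make up. A row lasts 1/12 s, in which the tool goes at most 41.7 mm and 7.16 degrees, less where a joint would pass 70% of its speed; a pose out of reach is approached as far as the arm can. A call with a gripper value outside its range is refused whole. "jaw" is the finger opening in mm, from 0 to 87, set as the call begins (left out, the last holds). The fingers move at their own pace and stop on an object; "grip_force" is the grip in N (left out, the last holds). Time passes only in rows, so rows that repeat a pose let the fingers close, or fill a call up. It gives the time, the measured TCP pose, the force, the opening and the grip force at its end, in the units of the state.
- get_state(): the state, without advancing time (a new reading comes with each control period).
- get_image(name): name is "scene" or "side" or "wrist"; returns the picture (384x512x3 uint8, red, green, blue); there is no depth.
- calibration(name): a dict with "vfov" (degrees; the focal length in pixels is half the picture's height over the tangent of half this angle, whatever the lens; pixels are square), "cx", "cy" (the principal point, pixels), "rvec" (rotation vector, rad) and "tvec" (3), from world to camera coordinates, as OpenCV has them; the wrist camera has in their place "hand_eye" (4x4, takes a point from camera to tool coordinates, whose origin is the TCP and whose axes are the flange's). Camera axes: x right, y down, z forward; pixel columns grow to the right and rows downward; lengths in m; the calibration is good to about 2 mm. A picture is of the moment at which its call begins: read the wrist's pose just before it. calibration takes no time and is no camera call.
- close_job(): hands the job in; it is judged then, once.
The state is a dict: "time": time; "joint_positions": joint angles; "qd": joint speeds; "joint_torque": joint torques, N m; "position": TCP position; "tool_rot": TCP orientation; "ft_force": force on the tool from outside, world axes, zero at the start; "torque": the same for the moment, N m; "grip_width": opening from 0.0 (shut) to 1.0 (fully open); "grip_force": force on a finger pad.
Only numpy, scipy, OpenCV 4.12 (cv2) and the standard library are available. Lean on these libraries where they do the work, as an engineer would, in place of code of your own. Each camera call takes 0.05 s, during which the arm holds its last target. There are 200 camera calls.

TASK

Fit the grooved glass lapping plate into its holder so that brake blocks can be dressed on it: lay it, grooves up, on the narrow front bed and slide it along the bed between the side guides, letting its leading edge lift both spring clips, until both clips have snapped down into the plate's cross groove, then let go of it. The end stop has been set by hand, so feel your way the last bit and do not press or ram the glass hard against the bed or the stop; leave everything else on the shelf where it lies.

Things in the scene. Friction and masses are not known exactly. Their poses are not given: they have to be found in the camera images.
- plate: Loose plate of thick matt grey-green ground glass, 120 long (own x) x 60 wide (y) x 10 mm thick, 0.18 kg, lying flat on the shelf, groove side up. Across each end of its top runs a groove (along y) 13 mm wide and 3.5 mm deep, 15 mm in from the end; either end may lead. Origin: middle of the underside; z up out of the grooved face.
- holder: Plate holder fixed to the shelf: grey cast foot 220 (x) x 100 (y) x 8 mm, on it an aluminium bed, top 30 mm above the shelf, then guides, clips and end stop towards +x. Origin: middle of the foot's underside; x along the bed, the way the plate slides in; z up. Bed: x = -107 to 7 mm only 46 mm wide (plate overhangs, fingers pass beside it), x = 7 to 108 mm 82 mm wide.
- guides (a point): Point on the bed's top (z = 30 mm), on its centre line, at x = 27 mm of the holder, midway between two dark side guides: 7 mm high, 65 mm apart from x = 12 to 42 mm, flared out to about 74 mm apart at x = 0. Axes as the holder's.
- stop_mid (a point): Fixed point on the bed's top and centre line at x = 59 mm of the holder: middle of the setting range of the end stop, a dark bar 70 mm wide, 12 mm high across the bed. The stop's face, towards -x, is set by hand up to 15 mm either way from this point (different each time, not measured; this point does not move with it). Nothing on the stop rises over 25 mm above the bed.
- clip_left (a joint): Lift of the bright spring clip at y = +17.5 mm of the holder, 13 mm wide, carried by the stop, rad. 0: nose 4 mm above the bare bed; about 0.20: nose on the plate's top; about 0.08: snapped down in the groove. Nose 18 mm before the stop's face; before it a lip rises forward at 23 degrees to its tip 40 mm before the face, 14 mm above the bed.
- clip_right (a joint): The same for the clip at y = -17.5 mm. With the plate against the stop both noses lie in its groove; they start to drop about 3 mm before the stop, tugging the plate on by a few N, and are fully down 1 mm before it. Pushing the plate in under both clips takes up to about 8 N, about 2 to 5 N while they ride on its top.
- tire_lever: bystander: orange plastic tire lever, 120 x 22 x 8 mm, lying between the task's things; origin under its middle.
- valve_wrench: bystander: chrome T-shaped valve wrench, 80 x 52 x 8 mm, lying flat.
- jar: bystander: small glass jar, 54 mm across, 65 mm tall.
- roller: bystander: black rubber roller tool with a black handle, 140 mm long, 40 wide, 28 high, lying down.
- pad_a: bystander: black rim-brake block with a steel stud, 60 x 30 x 12 mm.
- pad_b: bystander: a second rim-brake block like the first.
- tin: bystander: plain metal patch tin, 45 x 90 x 22 mm.
There are look-alikes about, which are no part of the job. What is meant by the plate is not blue, and is the smaller of those in its own colour.

How it is judged:
By the outcome, as a careful person would: the job done as asked, in the order asked, and still so for the second after the job is handed in, with the robot touching nothing.
It also fails if it takes over 69 s, if anything falls off the work surface, if the arm or the gripper's body presses on something with over 40 N, if the wrist force passes 120 N, or if a joint passes its speed limit or range.

## Working session

There is one attempt and no reset: what is moved stays moved. The work goes in short steps, Python scripts to look and compute and a tool call to move; the robot and the scene stay as the last step left them, time stands still between calls to the robot, and variables do not carry over. Pictures are saved under pics/ and viewed, at most 13 in all, crops included, and the job is handed in when it is done.

Besides the shell and the picture viewer there is one more tool, called after ">>>" by a JSON object that holds its "fn" and its "kwargs", one argument or row to a line. send_rows: Moves the arm, as the interface text tells. Its arguments: {"type":"object","properties":{"xyz":{"type":"array"},"dr":{"type":"array"},"jaw":{"type":"number"},"grip_force":{"type":"number"}},"required":["xyz","dr"]}

```bash
mkdir -p pics
cat > h.py <<'E'
from bench import *
import numpy as np, cv2
from scipy.spatial.transform import Rotation as R
def cam(n,s=None):
    c=calibration(n); f=192/np.tan(np.radians(c["vfov"]/2)); K=np.array([[f,0,c["cx"]],[0,f,c["cy"]],[0,0,1]])
    if "hand_eye" in c:
        s=s or get_state(); T=np.eye(4); T[:3,:3]=R.from_rotvec(s["tool_rot"]).as_matrix(); T[:3,3]=s["position"]
        W=T@np.array(c["hand_eye"]); return K,W[:3,:3],W[:3,3]
    r=R.from_rotvec(np.ravel(c["rvec"])).as_matrix(); return K,r.T,-r.T@np.ravel(c["tvec"])
def ray(px,z,C):
    K,r,o=C; d=r@np.linalg.inv(K)@np.array([px[0],px[1],1.]); return o+d*(z-o[2])/d[2]
def proj(p,C):
    K,r,o=C; q=K@(r.T@(np.asarray(p)-o)); return q[:2]/q[2]
def snap(n,name):
    im=np.array(get_image(n)); cv2.imwrite(f"pics/{name}.png",im[:,:,::-1]); return im
E
python3 - <<'E'
from h import *
s=get_state(); print(s); print(calibration("wrist"),calibration("scene"))
a=snap("scene","a");b=snap("side","b");
for n in("scene","side"):print(n,cam(n)[2])
E
ls
```

```text
{'time': 0.0, 'joint_positions': array([-1.2628754 ,  0.32182121, -0.0700735 ,  1.45165852,  0.02259327,
        1.37077667, -0.05689657]), 'qd': array([ 0.00018754,  0.00098291, -0.00098303,  0.0002961 ,  0.00055303,
        0.0015049 , -0.00107251]), 'joint_torque': array([ 9.40347900e-05, -4.91272581e+01, -4.03944310e-01, -3.12539828e+01,
       -6.40263199e-02,  4.35084407e-02,  1.66211571e-04]), 'position': array([0.18815071, 0.62164267, 0.23847081]), 'tool_rot': array([-4.59813998e-01, -3.10757522e+00,  2.93436884e-03]), 'ft_force': array([ 0.10089878,  0.12618381, -0.51475851]), 'torque': array([ 0.03008104, -0.04805857,  0.00200287]), 'grip_force': 0.0, 'grip_width': 0.9976241227953633}
{'vfov': 63.069854822723634, 'cx': 264.81691672274434, 'cy': 193.0304901832258, 'hand_eye': array([[-6.21032096e-04, -9.54397673e-01, -2.98537596e-01,
         8.24273203e-02],
       [ 9.99999590e-01, -3.95751409e-04, -8.15065239e-04,
         6.56671649e-04],
       [ 6.59749694e-04, -2.98537979e-01,  9.54397527e-01,
        -1.45198609e-01],
       [ 0.00000000e+00,  0.00000000e+00,  0.00000000e+00,
         1.00000000e+00]])} {'vfov': 50.15972279498429, 'cx': 254.2153685066862, 'cy': 187.97258148017, 'rvec': array([ 1.43019736,  2.35620526, -0.72196793]), 'tvec': array([ 0.24289301, -0.40505341,  1.36367506])}
scene [1.07683377 0.30137239 0.91229309]
side [ 0.0312689  -0.73061329  0.69154368]
h.py
pics
```

View pics/a.png

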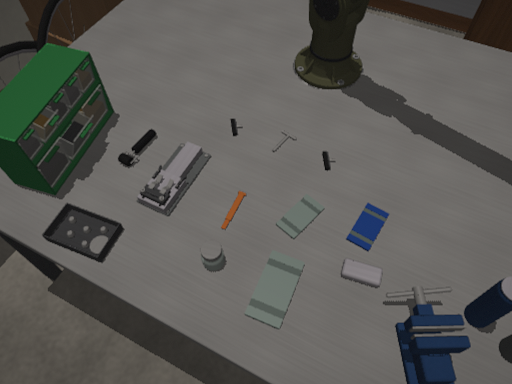

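View pics/b.png

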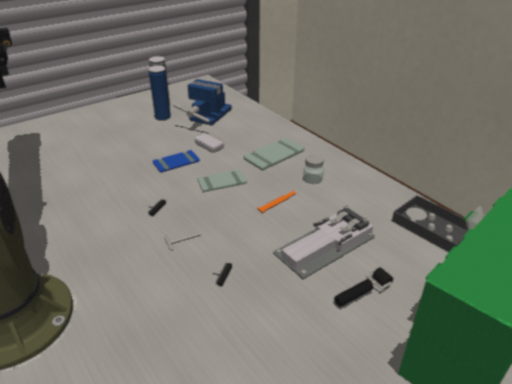

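```bash
python3 -c "
import bench;print([x for x in dir(bench) if x[0]!='_']);print(getattr(bench,'nose_length',None))"
```

```text
['MotionError', 'calibration', 'close_job', 'get_image', 'get_state', 'nose_length']
0.017
```

Candidates in the scene view: the small grey-green plate (300,216), a larger grey-green plate (275,290) and a blue plate (368,226). I choose the small green one at (300,216). The holder is at (175,177), with its open bed end at the upper right (190,150) and the clips and stop at the lower left.

Run:
```python
from h import *
a=cv2.imread("pics/a.png");b=cv2.imread("pics/b.png")
c1=cv2.resize(a[135:220,125:335],None,fx=3.8,fy=3.5,interpolation=cv2.INTER_CUBIC)
c2=cv2.resize(b[165:275,180:390],None,fx=2.6,fy=2.6,interpolation=cv2.INTER_CUBIC)
c1=cv2.resize(a[130:250,125:335],None,fx=2.5,fy=2.5,interpolation=cv2.INTER_CUBIC)
v=np.vstack([c1,cv2.resize(c2,(525,275))]);cv2.imwrite("pics/c.png",v);print(v.shape)
for n,im,(u0,v0,u1,v1) in(("scene",a,(265,185,335,250)),("side",b,(190,165,255,195))):
    hsv=cv2.cvtColor(im,cv2.COLOR_BGR2HSV); m=np.zeros(im.shape[:2],np.uint8)
    m[v0:v1,u0:u1]=cv2.inRange(hsv,(40,20,60),(100,255,255))[v0:v1,u0:u1]
    k=max(cv2.findContours(m,0,2)[0],key=cv2.contourArea); print(n,cv2.contourArea(k))
    W=np.array([ray(p[0],.010,cam(n))[:2] for p in k])*1000
    print(cv2.minAreaRect(W.astype(np.float32)))
```

```text
(575, 525, 3)
scene 923.5
((569.5689086914062, 155.32130432128906), (59.84650802612305, 120.56914520263672), 73.84525299072266)
side 512.0
((564.5542602539062, 149.84866333007812), (64.56988525390625, 118.79742431640625), 73.52749633789062)
```

View pics/c.png

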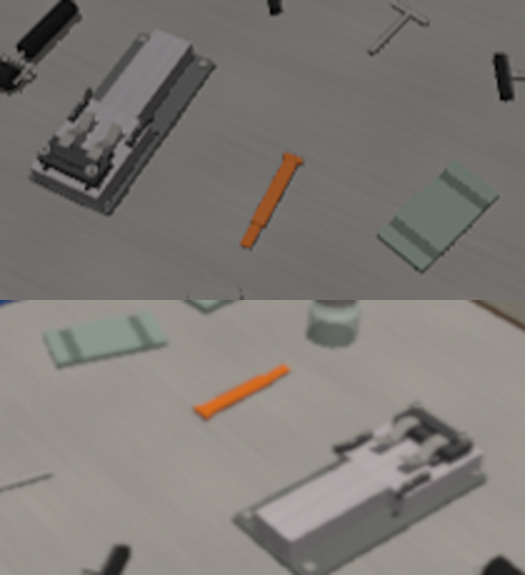

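Run:
```python
from h import *
S=cam("scene");D=cam("side")
f=lambda l,z,C:[np.round(ray(p,z,C)[:2]*1000,1) for p in l]
print("foot scene",f([(208.2,156),(168,214.8),(137,200.8)],.008,S))
print("foot side",f([(274,252.2),(303.2,273.8),(374,237)],.008,D))
print("bed scene",f([(189,142.8),(202.2,148)],.03,S))
s=get_state();print(R.from_rotvec(s["tool_rot"]).as_matrix().round(3))
```

```text
foot scene [array([ 510.9, -151.7]), array([ 720.4, -144.3]), array([ 722.6, -240.1])]
foot side [array([ 504.1, -153.1]), array([ 512.2, -239.9]), array([ 717.1, -247.1])]
bed scene [array([ 509.1, -212.9]), array([ 508.2, -170.1])]
[[-0.957  0.29  -0.   ]
 [ 0.29   0.957 -0.002]
 [-0.    -0.002 -1.   ]]
```

>>> {"fn": "send_rows", "kwargs": {
  "xyz": [
    [-16,-12,0],
    [-44,-32,0],
    [-76,-55,0],
    [-108,-78,0],
    [-140,-101,0],
    [-172,-125,0],
    [-204,-148,0],
    [-236,-171,0],
    [-268,-194,0],
    [-300,-217,0]
  ],
  "dr": [
    [0,0,0],
    [0,0,0],
    [0,0,0],
    [0,0,0],
    [0,0,0],
    [0,0,0],
    [0,0,0],
    [0,0,0],
    [0,0,0],
    [0,0,0]
  ],
  "jaw": 87,
  "grip_force": 30
}}

```text
time: 0.93
position: [0.4132, 0.3257, 0.2394]
tool_rot: [-0.46, -3.108, 0.0]
ft_force: [0.4, -0.3, 0.4]
grip_width: 0.999
grip_force: 0.0
```

>>> {"fn": "send_rows", "kwargs": {
  "xyz": [
    [-28,-20,10],
    [-56,-41,20],
    [-84,-61,30],
    [-112,-81,40],
    [-135,-98,50],
    [-152,-110,60],
    [-162,-117,70],
    [-166,-120,80],
    [-166,-120,80],
    [-166,-120,80]
  ],
  "dr": [
    [0,0,0],
    [0,0,0],
    [0,0,0],
    [0,0,0],
    [0,0,0],
    [0,0,0],
    [0,0,0],
    [0,0,0],
    [0,0,0],
    [0,0,0]
  ]
}}

```text
time: 1.77
position: [0.5357, 0.1653, 0.1588]
tool_rot: [-0.459, -3.106, 0.001]
ft_force: [0.6, 0.0, -0.3]
grip_width: 1.002
grip_force: 0.0
```

```bash
cat > pl.py <<'E'
from h import *
import sys
s=get_state();C=cam("wrist",s);im=snap("wrist",sys.argv[1])
m=cv2.inRange(cv2.cvtColor(im,cv2.COLOR_RGB2HSV),(40,20,50),(100,255,255))
k=max(cv2.findContours(m,0,2)[0],key=cv2.contourArea)
W=np.array([ray(p[0],float(sys.argv[2]),C)[:2] for p in k])*1000
print(s["time"],s["position"],s["tool_rot"],cv2.boundingRect(k));print(cv2.minAreaRect(W.astype(np.float32)))
print(s["ft_force"],R.from_rotvec(s["tool_rot"]).as_matrix().round(3))
E
python3 pl.py d .010
```

```text
1.7667 [0.53570643 0.16530984 0.15876309] [-4.58616375e-01 -3.10588410e+00  7.52167384e-04] (231, 155, 67, 115)
((566.8589477539062, 155.35862731933594), (63.483482360839844, 122.52674865722656), 73.1351318359375)
[ 0.61621461  0.0220806  -0.31100731] [[-0.957  0.289 -0.002]
 [ 0.289  0.957 -0.   ]
 [ 0.002 -0.001 -1.   ]]
```

View pics/d.png

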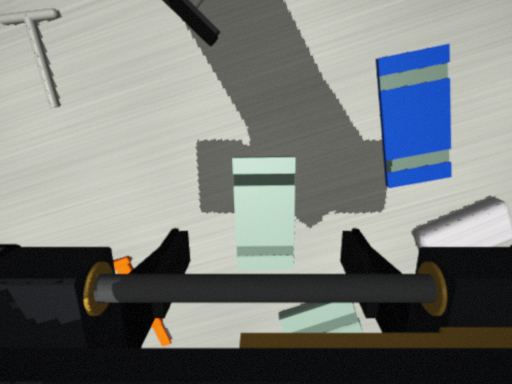

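The close crop shows the chosen small plate (u 233–295, v 157–268). It is centred between the jaws, in line with the tool and grooves up, and measures about 122 x 63 mm. Going down to grip it 25 mm from the trailing end.

>>> {"fn": "send_rows", "kwargs": {
  "xyz": [
    [1,0,15],
    [2,0,35],
    [2,0,55],
    [2,0,75],
    [2,0,95],
    [2,0,112],
    [2,0,125],
    [2,0,133],
    [2,0,138],
    [2,0,138]
  ],
  "dr": [
    [0,0,0],
    [0,0,0],
    [0,0,0],
    [0,0,0],
    [0,0,0],
    [0,0,0],
    [0,0,0],
    [0,0,0],
    [0,0,0],
    [0,0,0]
  ]
}}

```text
time: 2.65
position: [0.5343, 0.1661, 0.0213]
tool_rot: [-0.458, -3.107, -0.0]
ft_force: [-0.2, 0.2, -0.5]
grip_width: 0.997
grip_force: 0.0
```

>>> {"fn": "send_rows", "kwargs": {
  "xyz": [
    [0,0,0],
    [0,0,0],
    [0,0,0],
    [0,0,0],
    [0,0,0],
    [0,0,0],
    [0,0,0],
    [0,0,0],
    [0,0,0],
    [0,0,0]
  ],
  "dr": [
    [0,0,0],
    [0,0,0],
    [0,0,0],
    [0,0,0],
    [0,0,0],
    [0,0,0],
    [0,0,0],
    [0,0,0],
    [0,0,0],
    [0,0,0]
  ],
  "jaw": 40,
  "grip_force": 40
}}

```text
time: 3.48
position: [0.5351, 0.1653, 0.022]
tool_rot: [0.46, 3.107, 0.0]
ft_force: [-1.0, -0.2, 4.3]
grip_width: 0.672
grip_force: 40.0
```

>>> {"fn": "send_rows", "kwargs": {
  "xyz": [
    [0,0,0],
    [0,0,0],
    [0,0,0],
    [0,0,0.5],
    [0,0,1],
    [0,0,1.5],
    [0,0,2],
    [0,0,2.5],
    [0,0,2.5],
    [0,0,2.5]
  ],
  "dr": [
    [0,0,0],
    [0,0,0],
    [0,0,0],
    [0,0,0],
    [0,0,0],
    [0,0,0],
    [0,0,0],
    [0,0,0],
    [0,0,0],
    [0,0,0]
  ],
  "jaw": 70
}}

```text
time: 4.32
position: [0.5348, 0.1652, 0.019]
tool_rot: [0.46, 3.108, 0.0]
ft_force: [-0.2, 0.2, 0.2]
grip_width: 0.802
grip_force: 0.0
```

>>> {"fn": "send_rows", "kwargs": {
  "xyz": [
    [0,0,0],
    [0,0,0],
    [0,0,0],
    [0,0,0],
    [0,0,0],
    [0,0,0],
    [0,0,0],
    [0,0,0],
    [0,0,0],
    [0,0,0]
  ],
  "dr": [
    [0,0,0],
    [0,0,0],
    [0,0,0],
    [0,0,0],
    [0,0,0],
    [0,0,0],
    [0,0,0],
    [0,0,0],
    [0,0,0],
    [0,0,0]
  ],
  "jaw": 40,
  "grip_force": 40
}}

```text
time: 5.15
position: [0.5348, 0.1653, 0.0191]
tool_rot: [0.46, 3.108, 0.0]
ft_force: [-0.0, 0.4, 0.4]
grip_width: 0.679
grip_force: 40.0
```

>>> {"fn": "send_rows", "kwargs": {
  "xyz": [
    [0,0,-3],
    [0,0,-10],
    [0,0,-25],
    [0,0,-45],
    [0,0,-68],
    [0,0,-92],
    [-4,-8,-116],
    [-12,-24,-140],
    [-24,-48,-160],
    [-36,-72,-175]
  ],
  "dr": [
    [0,0,0],
    [0,0,0],
    [0,0,0],
    [0,0,0],
    [0,0,0],
    [0,0,0],
    [0,0,0],
    [0,0,0],
    [0,0,0],
    [0,0,0]
  ]
}}

```text
time: 5.98
position: [0.5489, 0.0858, 0.1967]
tool_rot: [0.456, 3.106, 0.002]
ft_force: [-0.6, -1.1, -1.9]
grip_width: 0.681
grip_force: 40.0
```

>>> {"fn": "send_rows", "kwargs": {
  "xyz": [
    [-14,-27,-5],
    [-28,-54,-10],
    [-42,-81,-14],
    [-56,-108,-16],
    [-70,-136,-16],
    [-84,-164,-16],
    [-98,-192,-16],
    [-111,-217,-16],
    [-121,-237,-16],
    [-127,-249,-16]
  ],
  "dr": [
    [0,0,-0.02],
    [0,0,-0.05],
    [0,0,-0.09],
    [0,0,-0.13],
    [0,0,-0.17],
    [0,0,-0.21],
    [0,0,-0.25],
    [0,0,-0.28],
    [0,0,-0.31],
    [0,0,-0.32]
  ]
}}

```text
time: 6.82
position: [0.5971, -0.1932, 0.2104]
tool_rot: [0.037, -3.141, 0.003]
ft_force: [-1.0, -0.8, -1.6]
grip_width: 0.68
grip_force: 40.0
```

>>> {"fn": "send_rows", "kwargs": {
  "xyz": [
    [0,0,0],
    [0,0,0],
    [0,0,0],
    [0,0,0],
    [0,0,0],
    [0,0,0],
    [0,0,0],
    [0,0,0],
    [0,0,0],
    [0,0,0]
  ],
  "dr": [
    [0,0,0],
    [0,0,0],
    [0,0,0],
    [0,0,0],
    [0,0,0],
    [0,0,0],
    [0,0,0],
    [0,0,0],
    [0,0,0],
    [0,0,0]
  ]
}}

```text
time: 7.65
position: [0.5978, -0.1892, 0.2101]
tool_rot: [-0.041, 3.141, 0.0]
ft_force: [0.0, -0.0, -2.0]
grip_width: 0.68
grip_force: 40.0
```

```bash
python3 pl.py e .20
python3 - <<'E'
from h import *
snap("side","e2")
a=cv2.imread("pics/e.png");b=cv2.imread("pics/e2.png")
v=np.vstack([cv2.resize(a[0:290,60:460],(800,580))]);cv2.imwrite("pics/e3.png",v)
E
```

```text
7.65 [ 0.59784279 -0.18917709  0.21007248] [-4.12048066e-02  3.14128651e+00  5.36269917e-05] (208, 202, 116, 73)
((590.6097412109375, -188.8685302734375), (43.0539436340332, 61.822269439697266), 1.4947177171707153)
[ 0.02750029 -0.0215638  -1.99621699] [[-1.    -0.026  0.   ]
 [-0.026  1.     0.   ]
 [-0.     0.    -1.   ]]
```

View pics/e3.png

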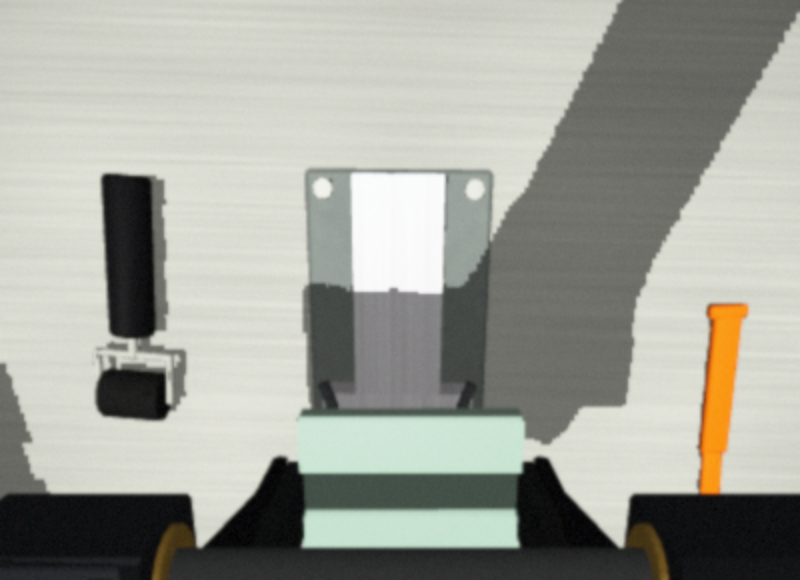

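Run:
```python
from h import *
s=get_state();C=cam("wrist",s)
f=lambda l,z:[np.round(ray((60+u/2,v/2),z,C)[:2]*1000,1).tolist() for u,v in l]
print("bed",f([(351,173),(446,173),(355,375),(441,375)],.03))
print("foot",f([(306,170),(492,171),(311,375),(485,400)],.008))
print("guide tips",f([(323,383),(470,383)],.037))
print("plate top trail",f([(300,416),(522,414),(303,473),(519,473)],.201))
print("plate sides",f([(303,480),(519,480)],.201))
```

```text
bed [[508.2, -220.0], [507.0, -173.3], [611.8, -218.1], [610.6, -171.6]]
foot [[506.8, -245.6], [504.8, -148.0], [618.9, -245.4], [631.6, -143.9]]
guide tips [[614.6, -234.6], [612.6, -156.4]]
plate top trail [[572.8, -218.2], [570.7, -160.0], [589.2, -217.8], [587.7, -159.5]]
plate sides [[591.2, -217.8], [589.7, -159.3]]
```

>>> {"fn": "send_rows", "kwargs": {
  "xyz": [
    [6,0,0],
    [18,-1,0],
    [32,-2,4],
    [46,-3,12],
    [60,-4,25],
    [72,-5,42],
    [80,-6,60],
    [83,-6,78],
    [83,-6,92],
    [83,-6,102]
  ],
  "dr": [
    [0,0,0],
    [0,0,0.005],
    [0,0,0.005],
    [0,0,0.005],
    [0,0,0.005],
    [0,0,0.005],
    [0,0,0.005],
    [0,0,0.005],
    [0,0,0.005],
    [0,0,0.005]
  ]
}}

```text
time: 8.58
position: [0.5137, -0.1972, 0.1068]
tool_rot: [0.032, -3.14, -0.001]
ft_force: [-0.6, -0.1, -1.6]
grip_width: 0.683
grip_force: 40.0
```

>>> {"fn": "send_rows", "kwargs": {
  "xyz": [
    [0,0,8],
    [0,0,16],
    [0,0,24],
    [0,0,31],
    [0,0,37],
    [0,0,42],
    [0,0,46],
    [0,0,49],
    [0,0,50],
    [0,0,50]
  ],
  "dr": [
    [0,0,0],
    [0,0,0],
    [0,0,0],
    [0,0,0],
    [0,0,0],
    [0,0,0],
    [0,0,0],
    [0,0,0],
    [0,0,0],
    [0,0,0]
  ]
}}

```text
time: 9.42
position: [0.515, -0.1974, 0.0579]
tool_rot: [0.033, -3.141, -0.0]
ft_force: [-0.3, 0.0, -1.7]
grip_width: 0.681
grip_force: 40.0
```

Run:
```python
from h import *
s=get_state();print(s["position"],s["tool_rot"],s["ft_force"])
b=snap("side","f");a=snap("scene","f2");w=snap("wrist","f3")
v=np.vstack([cv2.resize(b[190:290,240:390],(600,400)),cv2.resize(a[125:225,120:220],(600,600))[:200]])
v=np.vstack([cv2.resize(b[200:280,260:380],(540,360),interpolation=2),cv2.resize(a[130:215,120:220],(540,240),interpolation=2)])
cv2.imwrite("pics/f4.png",v[:,:,::-1])
```

```text
[ 0.51500103 -0.1973829   0.05791034] [ 3.32250613e-02 -3.14128192e+00 -1.28280606e-04] [-0.25637222  0.03086068 -1.73861051]
```

View pics/f4.png

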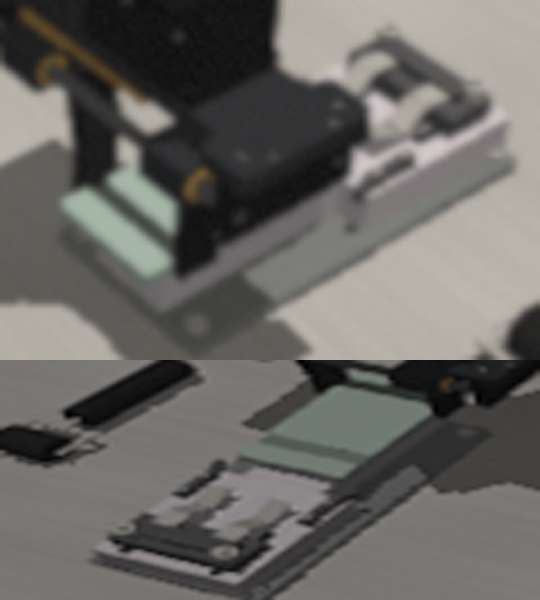

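The plate sits in line above the bed, grooves up, with its leading edge just before the flared guides. Lowering it gently until it touches.

>>> {"fn": "send_rows", "kwargs": {
  "xyz": [
    [0,0,1],
    [0,0,2],
    [0,0,3],
    [0,0,4],
    [0,0,5],
    [0,0,5.5],
    [0,0,6],
    [0,0,6.5],
    [0,0,7],
    [0,0,7]
  ],
  "dr": [
    [0,0,0],
    [0,0,0],
    [0,0,0],
    [0,0,0],
    [0,0,0],
    [0,0,0],
    [0,0,0],
    [0,0,0],
    [0,0,0],
    [0,0,0]
  ]
}}

```text
time: 10.4
position: [0.515, -0.1974, 0.051]
tool_rot: [0.033, -3.141, -0.0]
ft_force: [-0.1, 0.5, -1.6]
grip_width: 0.676
grip_force: 40.0
```

>>> {"fn": "send_rows", "kwargs": {
  "xyz": [
    [0,0,0.2],
    [0,0,0.4],
    [0,0,0.6],
    [0,0,0.8],
    [0,0,1],
    [0,0,1.2],
    [0,0,1.3],
    [0,0,1.3],
    [0,0,1.3],
    [0,0,1.3]
  ],
  "dr": [
    [0,0,0],
    [0,0,0],
    [0,0,0],
    [0,0,0],
    [0,0,0],
    [0,0,0],
    [0,0,0],
    [0,0,0],
    [0,0,0],
    [0,0,0]
  ]
}}

```text
time: 11.23
position: [0.5151, -0.1974, 0.0498]
tool_rot: [-0.033, 3.141, 0.0]
ft_force: [-0.2, 0.0, -1.5]
grip_width: 0.681
grip_force: 40.0
```

>>> {"fn": "send_rows", "kwargs": {
  "xyz": [
    [0,0,0.1],
    [0,0,0.2],
    [0,0,0.3],
    [0,0,0.4],
    [0,0,0.5],
    [0,0,0.6],
    [0,0,0.7],
    [0,0,0.7],
    [0,0,0.7],
    [0,0,0.7]
  ],
  "dr": [
    [0,0,0],
    [0,0,0],
    [0,0,0],
    [0,0,0],
    [0,0,0],
    [0,0,0],
    [0,0,0],
    [0,0,0],
    [0,0,0],
    [0,0,0]
  ]
}}

```text
time: 12.07
position: [0.5151, -0.1974, 0.0491]
tool_rot: [-0.033, 3.141, 0.0]
ft_force: [-0.7, 0.6, -0.5]
grip_width: 0.679
grip_force: 40.0
```

>>> {"fn": "send_rows", "kwargs": {
  "xyz": [
    [0,0,0],
    [0,0,0],
    [0,0,0],
    [0,0,0],
    [0,0,0],
    [0,0,0],
    [0,0,0],
    [0,0,0],
    [0,0,0],
    [0,0,0]
  ],
  "dr": [
    [0,0,0],
    [0,0,0],
    [0,0,0],
    [0,0,0],
    [0,0,0],
    [0,0,0],
    [0,0,0],
    [0,0,0],
    [0,0,0],
    [0,0,0]
  ],
  "jaw": 66
}}

```text
time: 12.9
position: [0.5151, -0.1974, 0.0491]
tool_rot: [-0.033, 3.141, 0.0]
ft_force: [-0.0, -0.3, -0.6]
grip_width: 0.758
grip_force: 0.0
```

>>> {"fn": "send_rows", "kwargs": {
  "xyz": [
    [0,0,0],
    [0,0,0],
    [0,0,0],
    [0,0,0],
    [0,0,0],
    [0,0,0],
    [0,0,0],
    [0,0,0],
    [0,0,0],
    [0,0,0]
  ],
  "dr": [
    [0,0,0],
    [0,0,0],
    [0,0,0],
    [0,0,0],
    [0,0,0],
    [0,0,0],
    [0,0,0],
    [0,0,0],
    [0,0,0],
    [0,0,0]
  ],
  "jaw": 40,
  "grip_force": 25
}}

```text
time: 13.73
position: [0.515, -0.1974, 0.0491]
tool_rot: [-0.033, 3.141, 0.0]
ft_force: [-0.4, 1.4, 0.2]
grip_width: 0.687
grip_force: 25.0
```

```bash
python3 pl.py g .040
python3 - <<'E'
from h import *
s=get_state();print(s["ft_force"],s["grip_width"])
a=snap("scene","g2")
m=cv2.inRange(cv2.cvtColor(a,cv2.COLOR_RGB2HSV),(40,20,40),(100,255,255)); m[:,:125]=0;m[:,225:]=0;m[:120]=0;m[215:]=0
k=max(cv2.findContours(m,0,2)[0],key=cv2.contourArea)
W=np.array([ray(p[0],.04,cam("scene"))[:2] for p in k])*1000
print(W.max(0),W.min(0)); print(cv2.minAreaRect(W.astype(np.float32)))
E
```

```text
13.7333 [ 0.51504597 -0.19738583  0.04905183] [-3.32824619e-02  3.14135614e+00  1.03720291e-04] (205, 203, 127, 72)
((507.55535888671875, -195.31117248535156), (42.22689437866211, 66.81440734863281), 1.2045235633850098)
[-0.44834981  1.38434911  0.19050128] [[-1.    -0.021  0.   ]
 [-0.021  1.     0.   ]
 [-0.     0.    -1.   ]]
[-0.60650486 -0.69509241 -1.14343572] 0.6851585960236358
[ 612.35867506 -162.89718729] [ 495.96006756 -228.84825983]
((553.8297119140625, -196.07568359375), (116.4961929321289, 64.78622436523438), 0.8195605278015137)
```

>>> {"fn": "send_rows", "kwargs": {
  "xyz": [
    [-1,0,0],
    [-3,0,0],
    [-6,0,0],
    [-9,0,0],
    [-12,0,0],
    [-15,0,0],
    [-17,0,0],
    [-19,0,0],
    [-20,0,0],
    [-20,0,0]
  ],
  "dr": [
    [0,0,0],
    [0,0,0],
    [0,0,0],
    [0,0,0],
    [0,0,0],
    [0,0,0],
    [0,0,0],
    [0,0,0],
    [0,0,0],
    [0,0,0]
  ]
}}

```text
time: 14.67
position: [0.5355, -0.1969, 0.049]
tool_rot: [-0.033, 3.141, -0.0]
ft_force: [-0.0, 0.1, -0.0]
grip_width: 0.686
grip_force: 25.0
```

>>> {"fn": "send_rows", "kwargs": {
  "xyz": [
    [-1,0,0],
    [-3,0,0],
    [-5,0,0],
    [-7,0,0],
    [-9,0,0],
    [-11,0,0],
    [-13,0,0],
    [-14,0,0],
    [-15,0,0],
    [-15,0,0]
  ],
  "dr": [
    [0,0,0],
    [0,0,0],
    [0,0,0],
    [0,0,0],
    [0,0,0],
    [0,0,0],
    [0,0,0],
    [0,0,0],
    [0,0,0],
    [0,0,0]
  ]
}}

```text
time: 15.5
position: [0.5504, -0.1966, 0.0491]
tool_rot: [-0.034, 3.141, -0.0]
ft_force: [0.1, -0.9, 0.7]
grip_width: 0.69
grip_force: 25.0
```

>>> {"fn": "send_rows", "kwargs": {
  "xyz": [
    [-1,0,0],
    [-2,0,0],
    [-3,0,0],
    [-4,0,0],
    [-5,0,0],
    [-6,0,0],
    [-7,0,0],
    [-8,0,0],
    [-8,0,0],
    [-8,0,0]
  ],
  "dr": [
    [0,0,0],
    [0,0,0],
    [0,0,0],
    [0,0,0],
    [0,0,0],
    [0,0,0],
    [0,0,0],
    [0,0,0],
    [0,0,0],
    [0,0,0]
  ]
}}

```text
time: 16.33
position: [0.5574, -0.1966, 0.049]
tool_rot: [0.033, -3.14, -0.0]
ft_force: [-4.7, 0.9, 4.3]
grip_width: 0.685
grip_force: 25.0
```

>>> {"fn": "send_rows", "kwargs": {
  "xyz": [
    [-1,0,0],
    [-2,0,0],
    [-3,0,0],
    [-4,0,0],
    [-5,0,0],
    [-6,0,0],
    [-6,0,0],
    [-6,0,0],
    [-6,0,0],
    [-6,0,0]
  ],
  "dr": [
    [0,0,0],
    [0,0,0],
    [0,0,0],
    [0,0,0],
    [0,0,0],
    [0,0,0],
    [0,0,0],
    [0,0,0],
    [0,0,0],
    [0,0,0]
  ]
}}

```text
time: 17.17
position: [0.5628, -0.1967, 0.049]
tool_rot: [0.033, -3.139, -0.0]
ft_force: [-7.0, 0.1, 6.2]
grip_width: 0.685
grip_force: 25.0
```

```bash
python3 pl.py i .040
python3 - <<'E'
from h import *
a=snap("scene","i2");b=snap("side","i3")
v=np.vstack([cv2.resize(b[195:265,310:390],(640,360),interpolation=2),cv2.resize(a[140:215,130:210],(640,240),interpolation=2)])
v=np.hstack([cv2.resize(b[195:265,310:390],(400,350),interpolation=2),cv2.resize(a[145:215,130:210],(400,350),interpolation=2)])
cv2.imwrite("pics/i4.png",v[:,:,::-1])
E
```

```text
17.1667 [ 0.56279103 -0.19674553  0.04903749] [ 3.25020655e-02 -3.13917159e+00 -4.09393624e-04] (204, 200, 125, 75)
((554.763916015625, -196.0219268798828), (43.85730743408203, 65.48729705810547), 0.606364905834198)
[-6.968013    0.10584916  6.24555897] [[-1.    -0.021 -0.002]
 [-0.021  1.     0.   ]
 [ 0.002  0.    -1.   ]]
```

View pics/i4.png

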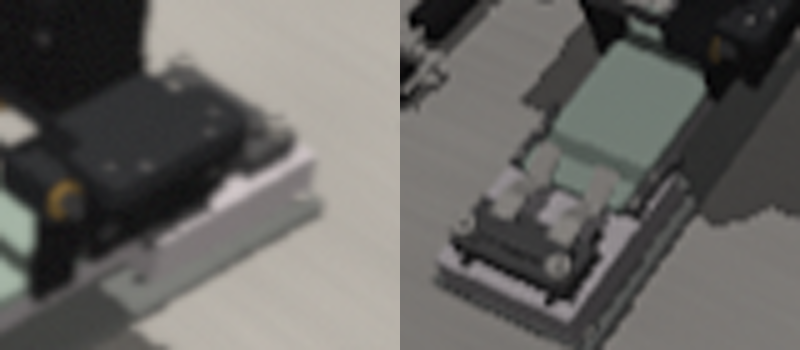

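In the scene crop (right half) the leading edge is under both clip lips, near crop pixels (545,160) and (610,185). The plate is straight between the guides. I'll go on in small steps, relieving the down-force slightly.

>>> {"fn": "send_rows", "kwargs": {
  "xyz": [
    [-0.5,0,-0.1],
    [-1,0,-0.2],
    [-1.5,0,-0.3],
    [-2,0,-0.3],
    [-2.5,0,-0.3],
    [-3,0,-0.3],
    [-3.5,0,-0.3],
    [-4,0,-0.3],
    [-4,0,-0.3],
    [-4,0,-0.3]
  ],
  "dr": [
    [0,0,0],
    [0,0,0],
    [0,0,0],
    [0,0,0],
    [0,0,0],
    [0,0,0],
    [0,0,0],
    [0,0,0],
    [0,0,0],
    [0,0,0]
  ]
}}

```text
time: 18.15
position: [0.5656, -0.1968, 0.049]
tool_rot: [0.032, -3.137, -0.001]
ft_force: [-9.0, 0.2, 8.2]
grip_width: 0.68
grip_force: 25.0
```

>>> {"fn": "send_rows", "kwargs": {
  "xyz": [
    [-0.5,0,0],
    [-1,0,0],
    [-1.5,0,0],
    [-2,0,0],
    [-2.5,0,0],
    [-3,0,0],
    [-3.5,0,0],
    [-4,0,0],
    [-4,0,0],
    [-4,0,0]
  ],
  "dr": [
    [0,0,0],
    [0,0,0],
    [0,0,0],
    [0,0,0],
    [0,0,0],
    [0,0,0],
    [0,0,0],
    [0,0,0],
    [0,0,0],
    [0,0,0]
  ]
}}

```text
time: 18.98
position: [0.568, -0.1969, 0.049]
tool_rot: [0.031, -3.134, -0.002]
ft_force: [-12.7, 0.2, 10.6]
grip_width: 0.682
grip_force: 25.0
```

>>> {"fn": "send_rows", "kwargs": {
  "xyz": [
    [0,0,-0.3],
    [0,0,-0.6],
    [0,0,-0.9],
    [0,0,-1.2],
    [0,0,-1.5],
    [0,0,-1.8],
    [0,0,-2],
    [0,0,-2],
    [0,0,-2],
    [0,0,-2]
  ],
  "dr": [
    [0,0,0],
    [0,0,0],
    [0,0,0],
    [0,0,0],
    [0,0,0],
    [0,0,0],
    [0,0,0],
    [0,0,0],
    [0,0,0],
    [0,0,0]
  ]
}}

```text
time: 19.82
position: [0.5681, -0.1968, 0.0492]
tool_rot: [0.031, -3.134, -0.001]
ft_force: [-8.3, -0.4, -0.7]
grip_width: 0.684
grip_force: 25.0
```

```bash
python3 pl.py j .040
python3 - <<'E'
from h import *
a=snap("scene","j2");b=snap("side","j3")
v=np.hstack([cv2.resize(b[195:265,310:390],(300,350),interpolation=2),cv2.resize(a[150:210,130:200],(500,430),interpolation=2)[:350]])
cv2.imwrite("pics/j4.png",v[:,:,::-1])
E
```

```text
19.8167 [ 0.56806128 -0.19680132  0.04922278] [ 3.10169895e-02 -3.13371949e+00 -8.33571873e-04] (205, 199, 124, 76)
((560.0730590820312, -195.23062133789062), (44.2618293762207, 65.37509155273438), 2.18851637840271)
[-8.29180539 -0.41362669 -0.67664355] [[-1.    -0.02  -0.008]
 [-0.02   1.     0.   ]
 [ 0.008  0.001 -1.   ]]
```

View pics/j4.png

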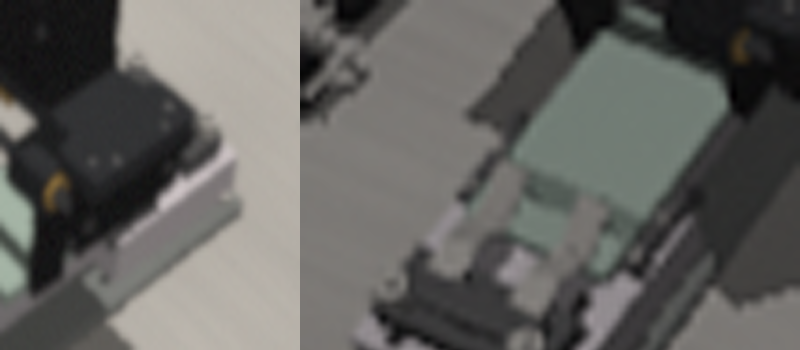

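The lips now reach over the leading groove, both clips are rising evenly, and there is still a gap of roughly 15 mm to the stop. The vertical load is gone and the plate has not slipped in the grip. Pushing on.

>>> {"fn": "send_rows", "kwargs": {
  "xyz": [
    [-0.5,0,0],
    [-1,0,-0.1],
    [-1.5,0,-0.2],
    [-2,0,-0.2],
    [-2.5,0,-0.3],
    [-3,0,-0.3],
    [-3,0,-0.3],
    [-3,0,-0.3],
    [-3,0,-0.3],
    [-3,0,-0.3]
  ],
  "dr": [
    [0,0,0],
    [0,0,0],
    [0,0,0],
    [0,0,0],
    [0,0,0],
    [0,0,0],
    [0,0,0],
    [0,0,0],
    [0,0,0],
    [0,0,0]
  ]
}}

```text
time: 20.8
position: [0.5749, -0.1959, 0.0514]
tool_rot: [0.033, -3.141, -0.0]
ft_force: [-4.0, -1.0, -3.7]
grip_width: 0.681
grip_force: 25.0
```

>>> {"fn": "send_rows", "kwargs": {
  "xyz": [
    [-0.5,0,0],
    [-1,0,0],
    [-1.5,0,0],
    [-2,0,0],
    [-2.5,0,0],
    [-3,0,0],
    [-3,0,0],
    [-3,0,0],
    [-3,0,0],
    [-3,0,0]
  ],
  "dr": [
    [0,0,0],
    [0,0,0],
    [0,0,0],
    [0,0,0],
    [0,0,0],
    [0,0,0],
    [0,0,0],
    [0,0,0],
    [0,0,0],
    [0,0,0]
  ]
}}

```text
time: 21.63
position: [0.5782, -0.1959, 0.0517]
tool_rot: [-0.034, 3.141, 0.0]
ft_force: [-1.9, 0.7, -3.3]
grip_width: 0.685
grip_force: 25.0
```

>>> {"fn": "send_rows", "kwargs": {
  "xyz": [
    [0,0,0.3],
    [0,0,0.6],
    [0,0,0.9],
    [0,0,1.2],
    [0,0,1.5],
    [0,0,1.8],
    [0,0,2],
    [0,0,2],
    [0,0,2],
    [0,0,2]
  ],
  "dr": [
    [0,0,0],
    [0,0,0],
    [0,0,0],
    [0,0,0],
    [0,0,0],
    [0,0,0],
    [0,0,0],
    [0,0,0],
    [0,0,0],
    [0,0,0]
  ]
}}

```text
time: 22.47
position: [0.5783, -0.196, 0.0498]
tool_rot: [-0.033, 3.141, 0.0]
ft_force: [-2.8, 1.6, -1.7]
grip_width: 0.683
grip_force: 25.0
```

```bash
python3 pl.py k .040
python3 - <<'E'
from h import *
a=snap("scene","k2")
v=cv2.resize(a[150:210,130:200],(700,600),interpolation=2)
cv2.imwrite("pics/k4.png",v[:,:,::-1])
E
```

```text
22.4667 [ 0.57829022 -0.19599173  0.04980117] [-3.34053938e-02  3.14084616e+00  8.28976958e-05] (204, 196, 123, 79)
((569.9607543945312, -194.9840850830078), (46.446346282958984, 64.77207946777344), 2.7358646392822266)
[-2.80862478  1.62356744 -1.72397107] [[-1.    -0.021  0.001]
 [-0.021  1.     0.   ]
 [-0.001  0.    -1.   ]]
```

View pics/k4.png

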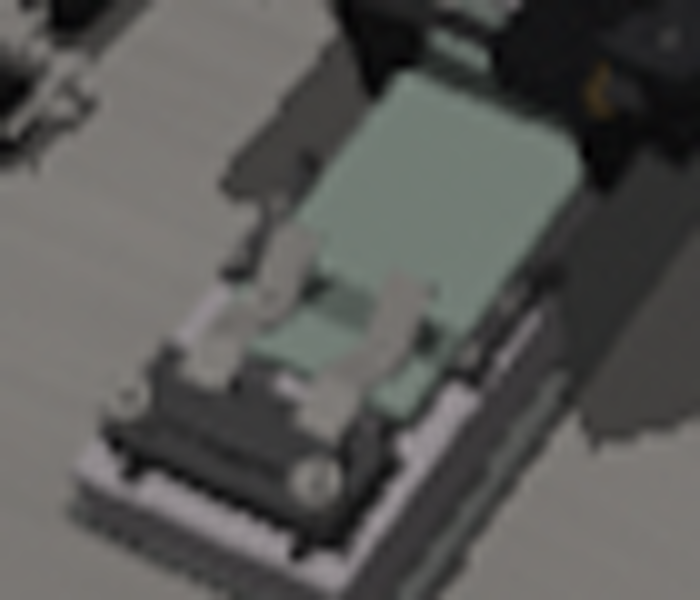

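The clips now ride on the plate top, with a gap of only a few mm left between the leading edge (395,415) and the dark stop bar. From here 1–2 mm steps, reading the force.

>>> {"fn": "send_rows", "kwargs": {
  "xyz": [
    [-0.3,0,0.1],
    [-0.6,0,0.2],
    [-0.9,0,0.3],
    [-1.2,0,0.3],
    [-1.5,0,0.3],
    [-1.8,0,0.3],
    [-2,0,0.3],
    [-2,0,0.3],
    [-2,0,0.3],
    [-2,0,0.3]
  ],
  "dr": [
    [0,0,0],
    [0,0,0],
    [0,0,0],
    [0,0,0],
    [0,0,0],
    [0,0,0],
    [0,0,0],
    [0,0,0],
    [0,0,0],
    [0,0,0]
  ]
}}

```text
time: 23.4
position: [0.5801, -0.1962, 0.0494]
tool_rot: [-0.033, 3.141, -0.0]
ft_force: [-4.5, -0.6, -2.0]
grip_width: 0.68
grip_force: 25.0
```

>>> {"fn": "send_rows", "kwargs": {
  "xyz": [
    [-0.2,0,0],
    [-0.4,0,0],
    [-0.6,0,0],
    [-0.8,0,0],
    [-1,0,0],
    [-1.2,0,0],
    [-1.5,0,0],
    [-1.5,0,0],
    [-1.5,0,0],
    [-1.5,0,0]
  ],
  "dr": [
    [0,0,0],
    [0,0,0],
    [0,0,0],
    [0,0,0],
    [0,0,0],
    [0,0,0],
    [0,0,0],
    [0,0,0],
    [0,0,0],
    [0,0,0]
  ]
}}

```text
time: 24.23
position: [0.5816, -0.196, 0.0494]
tool_rot: [-0.033, 3.141, -0.0]
ft_force: [-3.6, -1.1, -2.2]
grip_width: 0.684
grip_force: 25.0
```

>>> {"fn": "send_rows", "kwargs": {
  "xyz": [
    [-0.2,0,0],
    [-0.4,0,0],
    [-0.6,0,0],
    [-0.8,0,0],
    [-1,0,0],
    [-1.2,0,0],
    [-1.5,0,0],
    [-1.5,0,0],
    [-1.5,0,0],
    [-1.5,0,0]
  ],
  "dr": [
    [0,0,0],
    [0,0,0],
    [0,0,0],
    [0,0,0],
    [0,0,0],
    [0,0,0],
    [0,0,0],
    [0,0,0],
    [0,0,0],
    [0,0,0]
  ]
}}

```text
time: 25.07
position: [0.5831, -0.1958, 0.0493]
tool_rot: [-0.033, 3.141, 0.0]
ft_force: [-3.6, 0.5, -2.4]
grip_width: 0.687
grip_force: 25.0
```

>>> {"fn": "send_rows", "kwargs": {
  "xyz": [
    [-0.2,0,0],
    [-0.4,0,0],
    [-0.6,0,0],
    [-0.8,0,0],
    [-1,0,0],
    [-1.2,0,0],
    [-1.5,0,0],
    [-1.5,0,0],
    [-1.5,0,0],
    [-1.5,0,0]
  ],
  "dr": [
    [0,0,0],
    [0,0,0],
    [0,0,0],
    [0,0,0],
    [0,0,0],
    [0,0,0],
    [0,0,0],
    [0,0,0],
    [0,0,0],
    [0,0,0]
  ]
}}

```text
time: 25.9
position: [0.5871, -0.1957, 0.0503]
tool_rot: [-0.034, 3.136, -0.001]
ft_force: [4.2, -0.1, -2.8]
grip_width: 0.683
grip_force: 25.0
```

The clips have tugged the plate on: the force reversed to +4.2 N and the tool jumped 4 mm. I'll follow gently to bring the force to zero.

>>> {"fn": "send_rows", "kwargs": {
  "xyz": [
    [-0.2,0,0.1],
    [-0.4,0,0.2],
    [-0.6,0,0.3],
    [-0.8,0,0.3],
    [-1,0,0.3],
    [-1.2,0,0.3],
    [-1.5,0,0.3],
    [-1.5,0,0.3],
    [-1.5,0,0.3],
    [-1.5,0,0.3]
  ],
  "dr": [
    [0,0,0],
    [0,0,0],
    [0,0,0],
    [0,0,0],
    [0,0,0],
    [0,0,0],
    [0,0,0],
    [0,0,0],
    [0,0,0],
    [0,0,0]
  ]
}}

```text
time: 26.73
position: [0.5871, -0.1957, 0.0495]
tool_rot: [-0.034, 3.139, -0.0]
ft_force: [5.4, -0.4, -1.5]
grip_width: 0.684
grip_force: 25.0
```

>>> {"fn": "send_rows", "kwargs": {
  "xyz": [
    [-0.2,0,0],
    [-0.4,0,0],
    [-0.6,0,0],
    [-0.8,0,0],
    [-1,0,0],
    [-1,0,0],
    [-1,0,0],
    [-1,0,0],
    [-1,0,0],
    [-1,0,0]
  ],
  "dr": [
    [0,0,0],
    [0,0,0],
    [0,0,0],
    [0,0,0],
    [0,0,0],
    [0,0,0],
    [0,0,0],
    [0,0,0],
    [0,0,0],
    [0,0,0]
  ]
}}

```text
time: 27.57
position: [0.5871, -0.1958, 0.0491]
tool_rot: [-0.033, 3.141, 0.0]
ft_force: [4.5, 1.2, -1.5]
grip_width: 0.685
grip_force: 25.0
```

>>> {"fn": "send_rows", "kwargs": {
  "xyz": [
    [-0.2,0,0],
    [-0.4,0,0],
    [-0.6,0,0],
    [-0.8,0,0],
    [-1,0,0],
    [-1,0,0],
    [-1,0,0],
    [-1,0,0],
    [-1,0,0],
    [-1,0,0]
  ],
  "dr": [
    [0,0,0],
    [0,0,0],
    [0,0,0],
    [0,0,0],
    [0,0,0],
    [0,0,0],
    [0,0,0],
    [0,0,0],
    [0,0,0],
    [0,0,0]
  ]
}}

```text
time: 28.4
position: [0.5873, -0.1958, 0.0491]
tool_rot: [0.033, -3.14, -0.001]
ft_force: [-2.3, 2.5, 6.0]
grip_width: 0.684
grip_force: 25.0
```

```bash
python3 pl.py l .040
python3 - <<'E'
from h import *
a=snap("scene","l2")
v=cv2.resize(a[150:210,130:200],(700,600),interpolation=2)
cv2.imwrite("pics/l4.png",v[:,:,::-1])
E
```

```text
28.4 [ 0.58730712 -0.19581982  0.04905859] [ 3.30857723e-02 -3.14001765e+00 -7.92908377e-04] (199, 201, 131, 74)
((579.2996826171875, -195.78445434570312), (43.302974700927734, 69.12276458740234), 1.181605577468872)
[-2.34344003  2.50154712  5.96580225] [[-1.    -0.021 -0.001]
 [-0.021  1.     0.   ]
 [ 0.001  0.001 -1.   ]]
```

View pics/l4.png

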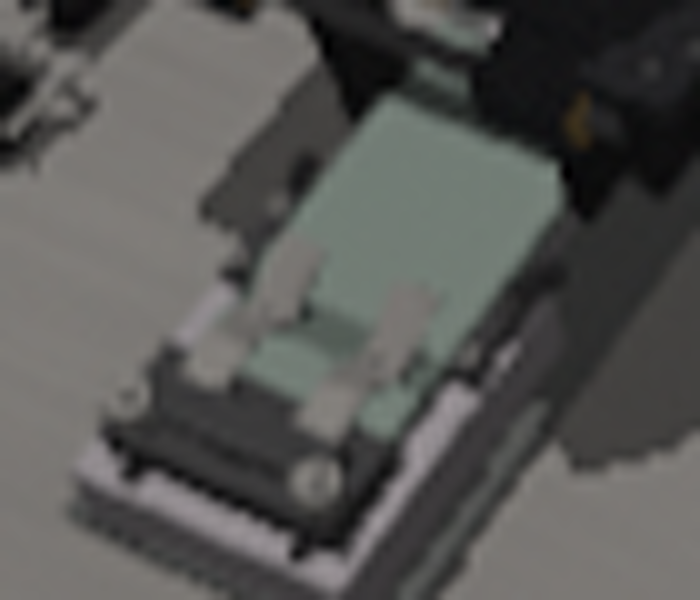

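The plate's leading edge now meets the stop bar with no gap, both noses lie in the dark groove (290,300 and 400,350), and the force has just turned to light contact. Releasing and lifting away.

>>> {"fn": "send_rows", "kwargs": {
  "xyz": [
    [0.5,0,-0.5],
    [0.8,0,-1],
    [0.8,0,-1],
    [0.8,0,-1],
    [0.8,0,-1],
    [0.8,0,-1],
    [0.8,0,-1],
    [0.8,0,-1],
    [0.8,0,-1],
    [0.8,0,-1]
  ],
  "dr": [
    [0,0,0],
    [0,0,0],
    [0,0,0],
    [0,0,0],
    [0,0,0],
    [0,0,0],
    [0,0,0],
    [0,0,0],
    [0,0,0],
    [0,0,0]
  ],
  "jaw": 76
}}

```text
time: 29.33
position: [0.5873, -0.1959, 0.0501]
tool_rot: [-0.033, 3.141, 0.0]
ft_force: [0.2, -0.4, 0.8]
grip_width: 0.873
grip_force: 0.0
```

>>> {"fn": "send_rows", "kwargs": {
  "xyz": [
    [0,0,-2],
    [0,0,-8],
    [0,0,-18],
    [0,0,-32],
    [0,0,-48],
    [0,0,-66],
    [0,0,-84],
    [0,0,-100],
    [0,0,-110],
    [0,0,-112]
  ],
  "dr": [
    [0,0,0],
    [0,0,0],
    [0,0,0],
    [0,0,0],
    [0,0,0],
    [0,0,0],
    [0,0,0],
    [0,0,0],
    [0,0,0],
    [0,0,0]
  ]
}}

```text
time: 30.17
position: [0.5887, -0.1965, 0.1656]
tool_rot: [-0.033, 3.136, -0.001]
ft_force: [0.4, -0.6, 0.3]
grip_width: 0.877
grip_force: 0.0
```

>>> {"fn": "send_rows", "kwargs": {
  "xyz": [
    [10,0,-5],
    [30,0,-10],
    [50,0,-20],
    [70,0,-30],
    [80,0,-40],
    [80,0,-50],
    [80,0,-60],
    [80,0,-60],
    [80,0,-60],
    [80,0,-60]
  ],
  "dr": [
    [0,0,0],
    [0,0,0],
    [0,0,0],
    [0,0,0],
    [0,0,0],
    [0,0,0],
    [0,0,0],
    [0,0,0],
    [0,0,0],
    [0,0,0]
  ]
}}

```text
time: 31.0
position: [0.5076, -0.1972, 0.2214]
tool_rot: [0.034, -3.14, 0.0]
ft_force: [0.1, 0.1, 0.0]
grip_width: 0.869
grip_force: 0.0
```

Run:
```python
from h import *
s=get_state();print(s["position"],s["ft_force"])
a=snap("scene","m2");b=snap("side","m3")
v=np.hstack([cv2.resize(b[195:270,270:390],(400,500),interpolation=2),cv2.resize(a[145:210,130:200],(400,500),interpolation=2)])
cv2.imwrite("pics/m4.png",v[:,:,::-1])
for n in("l2","m2"):
    i=cv2.imread(f"pics/{n}.png"); m=cv2.inRange(cv2.cvtColor(i,cv2.COLOR_BGR2HSV),(40,20,40),(100,255,255)); m[:,:125]=0;m[:,225:]=0;m[:120]=0;m[215:]=0
    k=max(cv2.findContours(m,0,2)[0],key=cv2.contourArea); W=np.array([ray(p[0],.04,cam("scene"))[:2] for p in k])*1000; print(W.max(0),W.min(0))
```

```text
[ 0.50755308 -0.19721817  0.22139937] [0.12605478 0.10765929 0.04346014]
[ 678.77017806 -161.39604456] [ 575.69955125 -227.66548959]
[ 680.32369654 -161.94547322] [ 563.29469972 -225.20953337]
```

View pics/m4.png

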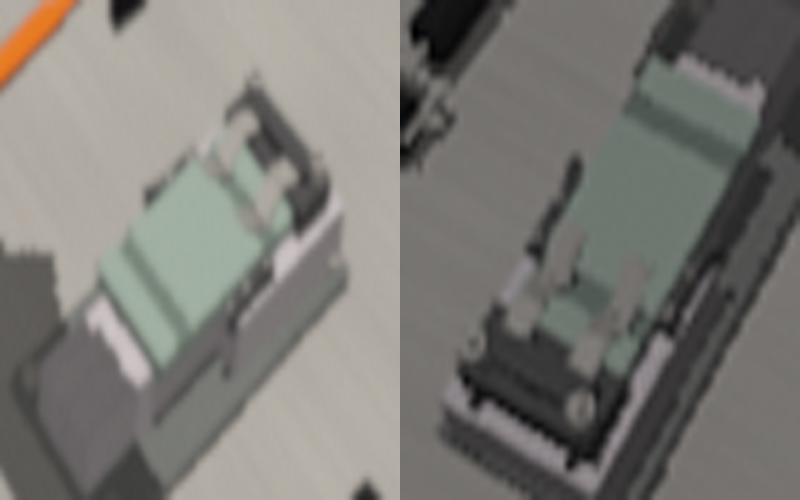

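Both views show the plate flat on the bed, straight between the guides and up against the stop. Both clips are bent down into the leading groove and the gripper is clear.

```bash
python3 -c "
from bench import *
print(close_job())"
```

```text
the job is handed in; nothing more can be done
None
```

I slid the small grey-green plate, grooves up, into its holder until it lightly touched the stop; the final pictures show both clips down in its leading groove, and I let go, moved clear and handed the job in at about 31 s.

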